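Open the laser engraver for cleaning and hold its sprung lid just under the balance point

TASK

I am about to clean out the laser engraver. Pull its crumb tray out of the side to the stop so that I can empty it, then take the lid by its handle and raise it a little past its balance point, so that I see the springs still take its weight, without letting it fly wide open; ease it back to a few degrees under the balance point and finish holding it there by the handle, still, while I brush the bed. Leave the tray out and everything lying around the engraver where it is.

Things in the scene. Friction and masses are not known exactly. Their poses are not given: they have to be found in the camera images.
- engraver: desktop laser engraver, a low white case 300 mm deep (its x), 360 mm wide (its y), 115 mm high, standing fixed on the table at a varying place and yaw. Origin: centre of its underside, on the table. Its own -x is the front (towards the robot, where the lid's handle is), +y its left side (where the crumb tray comes out). The top is covered by the lid over the front 210 mm and by a fixed deck behind that
- tray (a joint): how far the crumb tray is pulled out, m: 0 shut, 0.11 at the stop (fully out); it starts 0 to 0.015 out. It slides straight along the engraver's own +y, needs about 2 N (up to 4 N when moved at 0.2 m/s) and stays where it is left
- tray_handle (a point): middle of the grip bar of the crumb tray's steel D-handle on the left side of the engraver. The bar is round, 12 mm thick, 90 mm long, runs along the engraver's x, lies level 92 mm above the table and 40 mm out from the 140 x 82 mm tray front (34 mm free between bar and front), open from above and below; shut, the tray front stands 8 mm proud of the case side. The bar is 42 mm below the top of the closed lid (134 mm above the table)
- lid (a joint): opening angle of the lid, rad: 0 shut (level), growing as its front rises, end stop at 1.45. Weight and hinge springs: below the balance point at 0.90 rad (52 degrees) the lid falls shut by itself, above it the springs carry it up to the end stop; it never stays anywhere between by itself. The force needed at the handle is small everywhere: about 1 N upwards to start from shut, under 0.5 N near the balance point, up to 2 N of pull towards open above it
- lid_handle (a point): middle of the grip bar of the lid's steel D-handle, on the lid's front edge; moves with the lid. The bar is round, 12 mm thick, 120 mm long, runs along the engraver's y (the hinge direction), 40 mm in front of the lid's edge and in its plane (34 mm free between bar and edge), open from above and below; 125 mm above the table when shut. It can turn between the fingers while the lid swings
- lid_hinge (a point): middle of the lid's hinge line (parallel to the engraver's y, at the lid's rear edge), 118 mm above the table, at x = +60 mm in the engraver's frame. The lid (grey frame 18 mm thick with an amber window, 210 mm long, 350 mm wide, 0.9 kg) turns about it; the handle bar's centre lies 250 mm from the hinge line, and when shut 7 mm above it
- parts_box_mid (a point): bystander: clear flat compartment box, 75 x 115 x 18 mm, on the table in front of the engraver's right half; its centre
- loupe_mid (a point): bystander: black eyeglass loupe, 33 mm across, 28 mm high, on the table near the engraver's front left corner; its centre
- brush_mid (a point): bystander: cleaning brush, 170 mm long, lying on the table in front of the engraver; its middle
- cleaner_mid (a point): bystander: brown bottle, 42 mm across, 85 mm high, standing left of the engraver, behind where the tray comes out; its centre
- tin_mid (a point): bystander: flat round aluminium tin, 56 mm across, 22 mm high, on the table right of the engraver; its centre
- tweezers_mid (a point): bystander: steel tweezers, 155 mm long, lying on the table in front of the engraver, between brush and loupe; their middle
- driver_mid (a point): bystander: small screwdriver, 130 mm long, lying on the table left of the engraver, beyond where the tray comes out; its middle

How it is judged:
By the outcome, as a careful person would: the job done as asked, in the order asked, and still so for the second after the job is handed in, while the arm keeps its last pose, push and grip.
It also fails if it takes over 54 s, if anything falls off the work surface, if the arm or the gripper's body presses on something with over 40 N, if the wrist force passes 120 N, or if a joint passes its speed limit or range.

ROBOT

A 6-joint arm with a two-finger parallel gripper is mounted at the origin on the work surface. World frame = base frame: x ahead of the robot, y to its left, z up, the work surface at z = 0. Lengths are in m, angles in rad, forces in N, time in s.
With the tool pointing down it reaches from about 0.3 to 1 m from the base axis. Payload 5.1 kg.
Tool frame: the origin (TCP) lies midway between the tips of the shut fingers; the grasp point (between the pads) lies 19 mm behind it; z points along the fingers, y is the line along which they close (so a half turn about z gives the same grasp; the last joint's range is limited). The gripper opens to 95 mm and grips with 3 to 60 N. Pads are 20 mm wide; open, the fingers measure 119 mm over their backs; the gripper's body (75 mm by 180 mm) begins 59 mm behind the grasp point.
Start: joints at [1.052, 0.124, 1.65, -0, 1.367, -0.083], TCP at [0.274, 0.589, 0.215] pointing down, gripper open.
Joint ranges: [-2.61, 2.61], [-1.02, 2.33], [0.03, 2.71], [-1.35, 4.49], [0.32, 2.68], [-2.91, 2.91]. Speed limits (rad/s): [2.57, 2.57, 3.14, 3.14, 3.14, 3.14].

INTERFACE

Orientations are given as a unit quaternion [x, y, z, w].
In Python, from plant import read_state, read_camera, calibration, job_done, boxes_of, silhouettes gives the robot as it stands. The module is installed in compiled form; this text tells all that it offers.
- The arm moves only by the tool move_arm, never from a script. Its argument "deltas" is text: rows parted by semicolons, each of 4 numbers parted by spaces: the shift along the tool's x, y, z in units of 40 mm (1.0 is 40 mm), then the turn about the tool's z in units of 8 degrees (1.0 is 8 degrees). In form: x y z spin; .... A call has 1 to 5 rows; each row is the pose to reach, as a shift and turn from the pose commanded when the call began, along the tool's axes at that moment; what a row does not reach only later rows make up. A row lasts 1/8 s, in which the tool goes at most 62.5 mm and 10.7 degrees, less where a joint would pass 70% of its speed; a pose out of reach is approached as far as the arm can. A call with a gripper value outside its range is refused whole. "claw" is the finger opening in mm, from 0 to 95.1, set as the call begins (left out, the last holds). The fingers move at their own pace and stop on an object; the grip force is fixed at half the most. Time passes only in rows, so rows that repeat a pose let the fingers close. It gives the time, the measured TCP pose, the force, the opening and the grip force at its end, in the units of the state.
- read_state(): the state, without advancing time (a new reading comes with each control period).
- read_camera(name): name is "scene" or "side" or "wrist"; returns the picture (384x512x3 uint8, red, green, blue); there is no depth.
- calibration(name): a dict with "intrinsics" (3x3 intrinsics, pixels), "distortion" ([k1, k2, p1, p2, k3] as OpenCV has them; the pictures are not rectified), "rvec" (rotation vector, rad) and "tvec" (3), from world to camera coordinates, as OpenCV has them. Camera axes: x right, y down, z forward; pixel columns grow to the right and rows downward; lengths in m; the calibration is good to about 2 mm. A picture is of the moment at which its call begins: read the wrist's pose just before it. calibration takes no time and is no camera call; for the wrist camera it gives the pose at the moment of the call.
- job_done(): hands the job in; it is judged then, once.
Trained networks look in the newest picture that a camera, given by its name, has taken for a name from the list of things; names that differ only in an ending like _2 or _b are one class to them, and where a whole thing is asked for, a point or a joint stands for the part that bears it (a point fixed in the world has none). Each returns a list of dicts, best first, with "conf" (0 to 1); they miss things now and then, are a little off and sometimes report something else, mostly with a low value. They report only what shows in the picture. A call takes as long as a camera call.
- boxes_of(camera, name): "box" ([left, top, width, height] in pixels, round what is visible of it).
- silhouettes(camera, name): "mask" (384x512 bool, what is visible of it) and "box" ([left, top, width, height] in pixels, round what is visible of it).
The state is a dict: "time": time; "joint_pos": joint angles; "qd": joint speeds; "joint_efforts": joint torques, N m; "ee_pos": TCP position; "tool_rot": TCP orientation; "wrist_force": force on the tool from outside, world axes, zero at the start; "wrist_torque": the same for the moment, N m; "grip_width": finger opening in m; "grip_force": force on a finger pad.
Only numpy, scipy, OpenCV 4.12 (cv2) and the standard library are available. Lean on these libraries where they do the work, as an engineer would, in place of code of your own. Each camera call takes 0.05 s, during which the arm holds its last target. There are 200 camera calls.

## Working session

There is one attempt and no reset: what is moved stays moved. The work goes in short steps, Python scripts to look and compute and a tool call to move; the robot and the scene stay as the last step left them, time stands still between calls to the robot, and variables do not carry over. Pictures are saved under pics/ and viewed, at most 10 in all, crops included, and the job is handed in when it is done.

Besides the shell and the picture viewer there is one more tool, called after ">>>" by a JSON object that holds its "method" and its "body", one argument or row to a line. move_arm: Moves the arm, as the interface text tells. Its arguments: {"type":"object","properties":{"deltas":{"type":"string"},"claw":{"type":"number"}},"required":["deltas"]}

```bash
mkdir -p pics; ls
python3 - <<'E'
from plant import *
import cv2,numpy as np
ims=[]
for c in ["scene","side"]:
    im=read_camera(c); cv2.imwrite(f"pics/{c}0.png",im[:,:,::-1])
    for n in ["engraver","tray_handle","lid_handle","lid","tray","cleaner_mid","loupe_mid","driver_mid","tweezers_mid","brush_mid"]:
        r=silhouettes(c,n)[:2]
        for d in r:
            ys,xs=np.nonzero(d["mask"]); print(c,n,round(d["conf"],2),np.round(d["box"]),xs.mean().round(1),ys.mean().round(1))
    k=calibration(c); print(k["intrinsics"][0][0], -cv2.Rodrigues(np.array(k["rvec"]))[0].T@np.array(k["tvec"]))
s=read_state(); print(s["ee_pos"],s["tool_rot"],s["time"])
a=cv2.imread("pics/scene0.png");b=cv2.imread("pics/side0.png")
E
```

```text
pics
scene engraver 0.77 [ 70. 139. 219. 161.] 184.1 210.5
scene engraver 0.36 [276. 178.  18.  25.] 286.4 191.8
scene tray_handle 0.61 [237. 205.  55.  57.] 261.2 231.5
scene lid_handle 0.88 [106. 137. 173. 104.] 194.8 185.2
scene lid 0.58 [107. 138. 172.  98.] 194.5 185.4
scene tray 0.96 [239. 202.  53.  59.] 260.8 231.7
scene tray 0.69 [298. 204.  18.  10.] 305.3 209.8
scene cleaner_mid 0.46 [241. 282.  13.  19.] 247.7 293.3
scene loupe_mid 0.46 [296. 205.  18.   9.] 305.1 209.8
scene tweezers_mid 0.63 [281. 180.  10.  24.] 283.1 197.3
scene tweezers_mid 0.53 [298. 204.  15.  12.] 305.1 209.6
scene brush_mid 0.91 [255. 156.  39.  26.] 274.1 170.4
482.27365776050374 [1.3256586  0.43357472 0.80145757]
side engraver 0.74 [250. 157. 157. 128.] 323.6 218.2
side tray_handle 0.75 [239. 153.  18.   5.] 247.6 154.4
side lid_handle 0.9 [248. 156. 124.  96.] 306.5 204.1
side lid 0.7 [245. 157. 128.  94.] 306.8 204.2
side loupe_mid 0.43 [212. 199.  11.  10.] 218.3 202.9
side driver_mid 0.57 [237. 151.  19.   7.] 247.3 154.5
side brush_mid 0.64 [180. 232.  63.  20.] 206.2 242.6
414.6663467326059 [ 0.17209433 -0.91524953  0.75291878]
[0.27442099 0.58923694 0.21466779] [ 2.16209244e-01  9.76347050e-01  2.24676054e-05 -4.72236808e-06] 1.1
```

View pics/scene0.png

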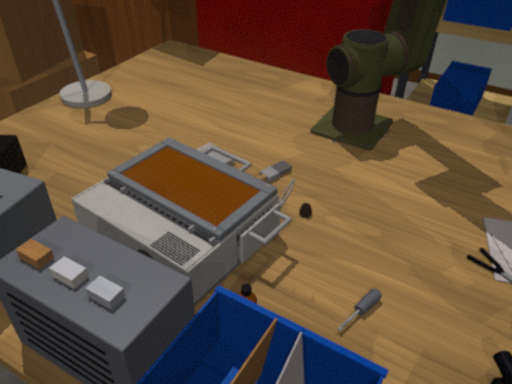

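View pics/side0.png

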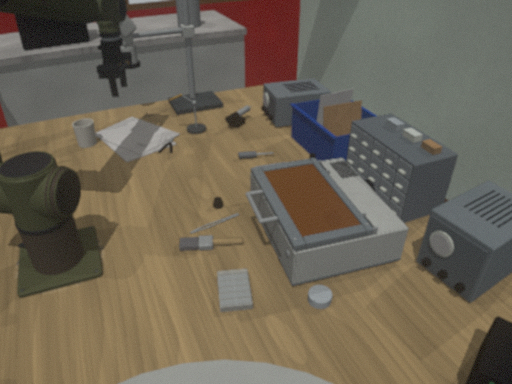

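The scene view (from behind) shows the engraver with its tray handle at about (268,232) and its lid handle at about (228,158). The side view shows the lid handle at about (258,207). Next I fit the engraver's pose to the lid masks.

```bash
cat > h.py <<'E'
from plant import *
import cv2,numpy as np
from scipy.optimize import minimize
from scipy.spatial.transform import Rotation as R
def proj(k,P):
    return cv2.projectPoints(np.asarray(P,float).reshape(-1,1,3),np.array(k["rvec"]),np.array(k["tvec"]),np.array(k["intrinsics"]),np.array(k["distortion"]))[0].reshape(-1,2)
def world(p,P):
    x,y,a=p; P=np.atleast_2d(P); c,s=np.cos(a),np.sin(a)
    return np.c_[x+c*P[:,0]-s*P[:,1],y+s*P[:,0]+c*P[:,1],P[:,2]]
def box(x0,x1,y0,y1,z0,z1): return np.array([[x,y,z] for x in(x0,x1) for y in(y0,y1) for z in(z0,z1)])
LID=box(-.15,.06,-.175,.175,.116,.134); CASE=box(-.15,.15,-.18,.18,0,.115)
LH=np.array([[-.15,-.06,.125],[-.19,-.06,.125],[-.19,.06,.125],[-.15,.06,.125]])
def TH(t): return np.array([[-.045,.188+t,.092],[-.045,.228+t,.092],[.045,.228+t,.092],[.045,.188+t,.092]])
S=4
def hull(m,k,p,P):
    cv2.fillConvexPoly(m,cv2.convexHull((S*proj(k,world(p,P))).astype(np.float32)).astype(np.int32),1)
E
cat > fit.py <<'E'
from h import *
data=[]
for c in ["scene","side"]:
    im=read_camera(c); k=calibration(c)
    ml=silhouettes(c,"lid")[0]["mask"]; me=silhouettes(c,"engraver")[0]["mask"]
    up=lambda m:cv2.resize(m.astype(np.uint8),None,fx=S,fy=S,interpolation=cv2.INTER_NEAREST)
    data.append((c,im,k,up(ml),up(me)))
def iou(a,b): return (a&b).sum()/(a|b).sum()
def cost(p,full=False):
    o=[]
    for c,im,k,ml,me in data:
        a=np.zeros_like(ml); hull(a,k,p,LID)
        cv2.polylines(a,[(S*proj(k,world(p,LH))).astype(np.int32)],False,1,20)
        o+=[iou(a,ml)]
        a2=a.copy(); hull(a2,k,p,CASE); o+=[.5*iou(a2,me)]
    return o if full else -sum(o)
best=None
for x in(.55,.65,.75):
  for y in (-.1,0,.1,.2):
    for a in (-.3,0,.3):
      c=cost((x,y,a))
      if best is None or c<best[0]: best=(c,(x,y,a))
r=best[1]
for s in(.05,.01):
    r=minimize(cost,r,method="Nelder-Mead",options=dict(initial_simplex=np.array([r]+[np.array(r)+s*e for e in np.diag([1,1,2])]),xatol=2e-4,fatol=1e-4)).x
print(r,cost(r,True)); np.save("pose.npy",r)
tiles=[]
for c,im,k,_,_ in data:
    v=cv2.resize(im[:,:,::-1],None,fx=S,fy=S,interpolation=cv2.INTER_CUBIC)
    for P,col in((LID,(0,255,0)),(CASE,(255,0,0))):
        q=(S*proj(k,world(r,P))).astype(int)
        for i in range(8):
            for b in(1,2,4):
                if not i&b: cv2.line(v,q[i].tolist(),q[i|b].tolist(),col,1)
    for P in (LH,TH(0),TH(.015)): cv2.polylines(v,[(S*proj(k,world(r,P))).astype(np.int32)],False,(0,0,255),1)
    u0,v0=(S*proj(k,world(r,[-.05,.0,.1]))[0]).astype(int)
    if c=="scene": u0+=140;v0+=50
    tiles.append(v[max(0,v0-300):v0+300,u0-260 if c=="scene" else u0-330:][:600,:395])
h=min(t.shape[0] for t in tiles)
cv2.imwrite("pics/fit.png",np.hstack([t[:h] for t in tiles]))
print(world(r,[[-.19,0,.125],[0,.228,.092],[.06,0,.118]]))
for n in("scene","side"):
  pass
E
python3 fit.py
```

```text
[ 0.68466094 -0.15888826 -0.11427372] [np.float64(0.9179808928085292), np.float64(0.4310755540200935), np.float64(0.9450076471129015), np.float64(0.47913923217179905)]
[[ 0.49590015 -0.13722347  0.125     ]
 [ 0.71065868  0.0676247   0.092     ]
 [ 0.74426962 -0.16572977  0.118     ]]
```

View pics/fit.png

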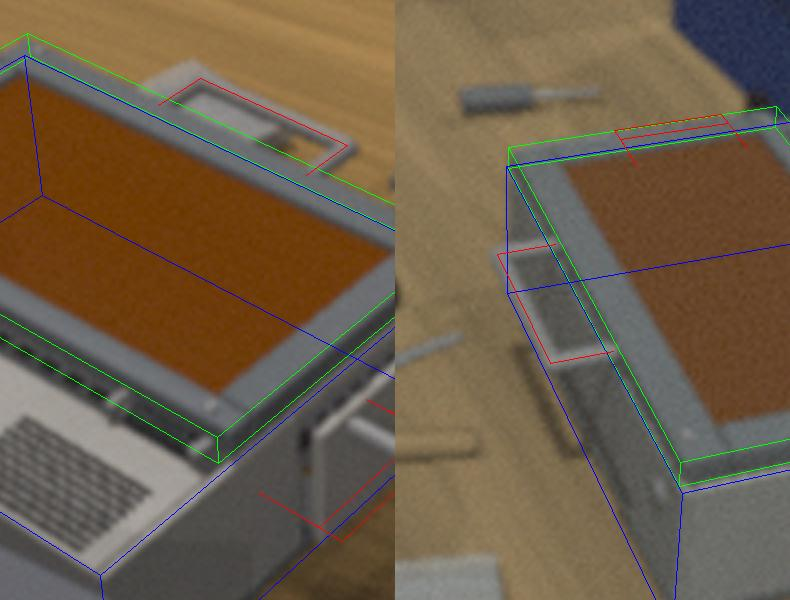

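The fit is good to about 4 mm: bars overlaid, with the tray handle near (0.71, 0.07) and the lid handle near (0.496, -0.137, 0.125). Next I move to hover over the tray handle and check it with the wrist camera.

>>> {"method": "move_arm", "body": {
  "deltas": "-1.4 -0.6 0 -0.46; -2.8 -1.2 0 -0.92; -4.2 -1.8 0 -1.38; -5.6 -2.4 0 -1.84; -7 -3 0 -2.3",
  "claw": 40
}}

```text
time: 2.02
ee_pos: [0.4787, 0.3607, 0.2149]
tool_rot: [0.056, 0.998, 0.0, 0.0]
wrist_force: [0.8, 0.7, -0.6]
grip_width: 0.0505
grip_force: 0.0
```

```bash
cat > goal.py <<'E'
import sys; from h import *
def goal(x,y,z,yaw):
    s=read_state(); T=R.from_quat(s["tool_rot"]).as_matrix()
    d=T.T@(np.array([x,y,z])-s["ee_pos"])/.04
    cur=np.arctan2(T[1,1],T[0,1]); da=(yaw-cur+np.pi/2)%np.pi-np.pi/2
    print("delta",d.round(2),"spin",round(-np.degrees(da)/8,2),"t",s["time"],"ee",np.round(s["ee_pos"],4),"yawY",np.degrees(cur).round(1),"j",np.round(s["joint_pos"],2),"F",np.round(s["wrist_force"],1))
if __name__=="__main__": a=[float(v) for v in sys.argv[1:]]; goal(*a[:3],np.radians(a[3]))
E
python3 goal.py .711 .095 .215 83.5
```

```text
delta [-6.52 -5.95 -0.  ] spin 0.01 t 2.025 ee [0.4787 0.3607 0.2149] yawY 83.6 j [ 0.56  0.01  1.77  0.    1.36 -0.9 ] F [ 0.8  0.7 -0.6]
```

>>> {"method": "move_arm", "body": {
  "deltas": "-1.1 -1 0 0; -2.2 -2 0 0; -3.3 -3 0 0; -4.4 -4 0 0; -5.4 -5 0 0"
}}

```text
time: 2.65
ee_pos: [0.6705, 0.1371, 0.2147]
tool_rot: [0.057, 0.998, 0.0, 0.0]
wrist_force: [0.2, 0.7, 0.6]
grip_width: 0.0401
grip_force: 0.0
```

Run:
```python
from h import *
p=np.load("pose.npy")
s=read_state(); k=calibration("wrist"); im=read_camera("wrist"); v=np.ascontiguousarray(im[:,:,::-1])
for P in (TH(0),TH(.015)): cv2.polylines(v,[proj(k,world(p,P)).astype(np.int32)],False,(0,0,255),1)
cv2.imwrite("pics/w1.png",v); print(s["ee_pos"])
for c in("tray_handle","tray"):
    for d in silhouettes("wrist",c)[:2]: print(c,d["conf"],d["box"])
print(proj(k,world(p,TH(0))))
```

```text
[0.67050441 0.13712475 0.21474924]
tray_handle 0.82 [146.1, 98.6, 62.2, 129.4]
tray 0.87 [146.1, 100.7, 62.4, 126.6]
[[160.70469514 189.03142423]
 [197.42016016 188.97325049]
 [201.82353115 263.9799106 ]
 [167.7453756  263.77088081]]
```

View pics/w1.png

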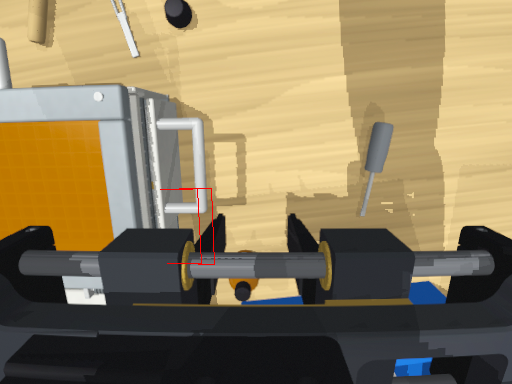

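The wrist view shows the bar at column ~199, rows 121–211. That is further towards the front than the case's middle, so the tray isn't centred in x. I'll measure it by intersecting rays with the plane z = 0.092.

```bash
cat >> h.py <<'E'
def ray(k,uv,z):
    K=np.array(k["intrinsics"]);Rm=cv2.Rodrigues(np.array(k["rvec"]))[0];C=-Rm.T@np.array(k["tvec"])
    n=cv2.undistortPoints(np.asarray(uv,float).reshape(-1,1,2),K,np.array(k["distortion"])).reshape(-1,2)
    d=np.c_[n,np.ones(len(n))]@Rm; return C+d*((z-C[2])/d[:,2])[:,None]
E
python3 - <<'E'
from h import *
p=np.load("pose.npy"); k=calibration("wrist")
def eng(w): 
    d=w[:,:2]-p[:2]; c,s=np.cos(p[2]),np.sin(p[2]); return np.c_[c*d[:,0]+s*d[:,1],-s*d[:,0]+c*d[:,1]]
w=ray(k,[[200,122],[199,210],[199.5,166]],.092); print(w.round(4),eng(w).round(4),np.linalg.norm(w[0]-w[1]))
w=ray(k,[[127,85],[132,135],[136,200]],.134); print(w.round(4),eng(w).round(4))
# scene cross-check
for c,uv in (("scene",[[292,182],[290,213],[242,258]]),): 
    w=ray(calibration(c),uv,.092); print(c,w.round(3),eng(w).round(3))
E
python3 goal.py .65 .09 .215 83.5
```

```text
[[0.5964 0.0866 0.092 ]
 [0.6891 0.0698 0.092 ]
 [0.641  0.0786 0.092 ]] [[-0.1156  0.2338]
 [-0.0217  0.2277]
 [-0.0704  0.231 ]] 0.09418465576608008
[[0.5583 0.0376 0.134 ]
 [0.6003 0.0328 0.134 ]
 [0.6596 0.023  0.134 ]] [[-0.1479  0.1808]
 [-0.1057  0.1808]
 [-0.0457  0.1778]]
scene [[0.473 0.028 0.092]
 [0.578 0.078 0.092]
 [0.752 0.061 0.092]] [[-0.232  0.161]
 [-0.133  0.223]
 [ 0.042  0.226]]
delta [ 0.37 -1.21 -0.02] spin -0.04 t 2.8 ee [0.6704 0.1364 0.2142] yawY 83.2 j [ 0.12  0.2   1.57 -0.    1.38 -1.33] F [-0.1 -0.1 -1. ]
```

>>> {"method": "move_arm", "body": {
  "deltas": "0.3 -0.8 0 0.1; 0.5 -1.5 0.6 0.15; 0.5 -1.5 1.6 0.15; 0.5 -1.5 2.3 0.15; 0.5 -1.5 2.3 0.15",
  "claw": 42
}}

```text
time: 3.42
ee_pos: [0.6398, 0.0825, 0.1196]
tool_rot: [0.067, 0.998, -0.0, -0.003]
wrist_force: [-0.8, -0.8, -0.2]
grip_width: 0.0419
grip_force: 0.0
```

Run:
```python
from h import *
s=read_state(); k=calibration("wrist"); im=read_camera("wrist"); v=np.ascontiguousarray(im[:,:,::-1])
for d in silhouettes("wrist","tray_handle")[:1]: print(d["conf"],d["box"])
T=R.from_quat(s["tool_rot"]).as_matrix()
for z in (.092,):
    c=np.r_[s["ee_pos"][:2],z]; q=proj(k,[c-.045*T[:,0],c,c+.045*T[:,0]]).astype(np.int32); cv2.polylines(v,[q],False,(0,0,255),1)
cv2.imwrite("pics/w2.png",v); print(s["ee_pos"],q)
```

```text
0.76 [172.0, 127.1, 88.6, 155.8]
[0.63981785 0.0825427  0.11960711] [[257 270]
 [257 216]
 [257 156]]
```

View pics/w2.png

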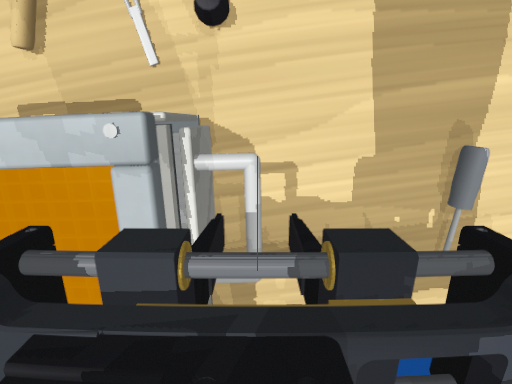

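The bar (col ~252) lies between the fingers, parallel to the planned line at col 257. I descend and close.

>>> {"method": "move_arm", "body": {
  "deltas": "0 -0.1 0.5 0; 0 -0.1 1.05 0; 0 -0.1 1.05 0; 0 -0.1 1.05 0"
}}

```text
time: 4.03
ee_pos: [0.6419, 0.0775, 0.0803]
tool_rot: [0.068, 0.998, 0.0, -0.0]
wrist_force: [0.2, 1.0, 0.1]
grip_width: 0.0421
grip_force: 0.0
```

>>> {"method": "move_arm", "body": {
  "deltas": "0 0 0 0; 0 0 0 0; 0 0 0 0; 0 0 0 0",
  "claw": 0
}}

```text
time: 4.53
ee_pos: [0.6424, 0.078, 0.0811]
tool_rot: [0.068, 0.998, 0.0, 0.001]
wrist_force: [0.5, 1.0, 1.2]
grip_width: 0.0111
grip_force: 30.0
```

>>> {"method": "move_arm", "body": {
  "deltas": "0 0.3 0 0; 0 0.7 0 0; 0 1.1 0 0; 0 1.5 0 0; 0 1.9 0 0"
}}

```text
time: 5.15
ee_pos: [0.651, 0.1546, 0.0811]
tool_rot: [0.067, 0.998, -0.0, -0.002]
wrist_force: [-8.3, -2.6, 7.3]
grip_width: 0.0114
grip_force: 30.0
```

>>> {"method": "move_arm", "body": {
  "deltas": "0 0.25 0 0; 0 0.5 0 0; 0 0.65 0 0; 0 0.75 0 0"
}}

```text
time: 5.65
ee_pos: [0.6543, 0.1847, 0.0811]
tool_rot: [0.067, 0.998, 0.0, -0.002]
wrist_force: [-9.3, -2.0, 8.2]
grip_width: 0.011
grip_force: 30.0
```

>>> {"method": "move_arm", "body": {
  "deltas": "0 0.1 0 0; 0 0.2 0 0; 0 0.3 0 0; 0 0.3 0 0"
}}

```text
time: 6.15
ee_pos: [0.6544, 0.1855, 0.0808]
tool_rot: [0.067, 0.998, -0.01, -0.005]
wrist_force: [-15.9, -31.2, 16.1]
grip_width: 0.0112
grip_force: 29.9
```

>>> {"method": "move_arm", "body": {
  "deltas": "0 -0.15 0 0; 0 -0.25 0 0; 0 -0.27 0 0"
}}

```text
time: 6.52
ee_pos: [0.6544, 0.1853, 0.0809]
tool_rot: [0.068, 0.998, 0.0, -0.003]
wrist_force: [-8.2, 0.6, 7.8]
grip_width: 0.0114
grip_force: 29.9
```

>>> {"method": "move_arm", "body": {
  "deltas": "0 0 0 0; 0 0 0 0; 0 0 0 0; 0 0 0 0",
  "claw": 40
}}

```text
time: 7.02
ee_pos: [0.6566, 0.184, 0.0804]
tool_rot: [0.068, 0.998, 0.0, -0.0]
wrist_force: [0.5, 1.1, -0.0]
grip_width: 0.0392
grip_force: 0.0
```

>>> {"method": "move_arm", "body": {
  "deltas": "0 0 -0.6 0; 0 0 -1.8 0; 0 0 -3 0; 0 0 -4 0; 0 0 -4.5 0"
}}

```text
time: 7.65
ee_pos: [0.6575, 0.184, 0.264]
tool_rot: [0.068, 0.998, 0.001, 0.002]
wrist_force: [-0.4, 0.0, -0.0]
grip_width: 0.0403
grip_force: 0.0
```

```bash
sed -i 's/^    if c=="scene".*/    if c=="scene": u0+=240;v0+=50/' fit.py; python3 fit.py
python3 - <<'E'
from h import *
k=calibration("wrist"); im=read_camera("wrist"); p=np.load("pose.npy")
v=np.ascontiguousarray(im[:,:,::-1])
for P in (LH,LID[[1,3,7,5,1]],TH(.11)-[.07,0,0]): cv2.polylines(v,[proj(k,world(p,P)).astype(np.int32)],False,(0,0,255),1)
cv2.imwrite("pics/w3.png",v)
s=read_state();print(s["ee_pos"],s["time"])
E
```

```text
[ 0.68450914 -0.15734878 -0.10693717] [np.float64(0.9322805341111977), np.float64(0.38628211283036057), np.float64(0.9202571697859162), np.float64(0.4628492197667206)]
[[ 0.49559449 -0.13706942  0.125     ]
 [ 0.70884437  0.06934881  0.092     ]
 [ 0.7441664  -0.16375279  0.118     ]]
[0.655469   0.18358156 0.25758893] 8.0
```

View pics/w3.png

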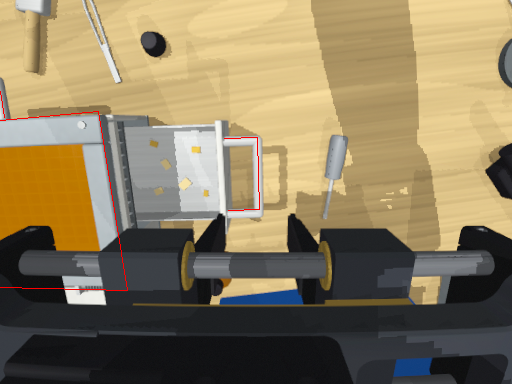

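The wrist view shows the tray fully out: the drawn bar for 0.11 m overlays the real one at col ~260. I move to the lid handle.

>>> {"method": "move_arm", "body": {
  "deltas": "0.3 -0.9 0 1.1; 0.6 -1.8 0 2.2; 0.9 -2.7 0 3.3; 1.2 -3.6 0 4.4; 1.5 -4.4 0 5.5"
}}

```text
time: 8.62
ee_pos: [0.572, 0.0164, 0.2588]
tool_rot: [0.439, 0.899, -0.001, -0.001]
wrist_force: [0.6, -0.6, 0.4]
grip_width: 0.0399
grip_force: 0.0
```

```bash
python3 goal.py .4956 -.137 .22 -6.3
```

```text
delta [-1.85 -3.86  0.98] spin 5.53 t 8.625 ee [0.572  0.0164 0.2588] yawY 37.9 j [-0.07 -0.07  1.77 -0.    1.44 -0.73] F [ 0.6 -0.6  0.4]
```

>>> {"method": "move_arm", "body": {
  "deltas": "-0.4 -0.8 0.2 1.1; -0.8 -1.6 0.4 2.2; -1.2 -2.4 0.6 3.3; -1.6 -3.2 0.8 4.4; -1.85 -3.86 1 5.5"
}}

```text
time: 9.25
ee_pos: [0.4964, -0.1371, 0.2187]
tool_rot: [0.744, 0.668, -0.001, -0.001]
wrist_force: [0.7, 0.3, 0.6]
grip_width: 0.0402
grip_force: 0.0
```

```bash
python3 - <<'E'
from h import *
p=np.load("pose.npy")
s=read_state(); k=calibration("wrist"); im=read_camera("wrist"); v=np.ascontiguousarray(im[:,:,::-1])
T=R.from_quat(s["tool_rot"]).as_matrix()
c=np.r_[s["ee_pos"][:2],.125]; q=proj(k,[c-.045*T[:,0],c,c+.045*T[:,0]]).astype(np.int32); cv2.polylines(v,[q],False,(0,0,255),1)
cv2.polylines(v,[proj(k,world(p,LH)).astype(np.int32)],False,(255,0,0),1)
cv2.imwrite("pics/w4.png",v); print(s["ee_pos"],q,proj(k,world(p,LH)))
E
python3 goal.py .4956 -.137 .1 -6.3
```

```text
[ 0.49644059 -0.13706741  0.21872683] [[257 234]
 [257 191]
 [257 144]] [[295.12821659 248.19746635]
 [256.22791882 248.21723264]
 [256.20636117 128.70007975]
 [299.64884573 128.77470708]]
delta [0.05 0.03 2.93] spin -0.01 t 9.3 ee [ 0.4947 -0.1388  0.2174] yawY -6.4 j [-0.38 -0.18  1.94 -0.    1.38 -0.26] F [-0.6 -1.9 -0.9]
```

View pics/w4.png

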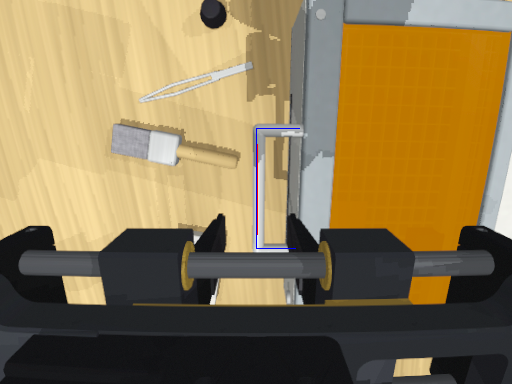

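The bar is at col ~259, rows 128–248, and matches the model and the tool line. I descend and grip.

>>> {"method": "move_arm", "body": {
  "deltas": "0 0.03 0.9 0; 0 0.03 1.9 0; 0 0.03 2.5 0; 0 0.03 2.75 0; 0 0.03 2.75 0"
}}

```text
time: 9.93
ee_pos: [0.4985, -0.1359, 0.1098]
tool_rot: [0.742, 0.671, -0.0, -0.001]
wrist_force: [0.2, 0.6, 0.3]
grip_width: 0.0399
grip_force: 0.0
```

>>> {"method": "move_arm", "body": {
  "deltas": "0 0 0 0; 0 0 0 0; 0 0 0 0; 0 0 0 0",
  "claw": 0
}}

```text
time: 10.42
ee_pos: [0.4983, -0.1363, 0.111]
tool_rot: [0.742, 0.671, -0.001, -0.001]
wrist_force: [-3.9, -0.5, 3.0]
grip_width: 0.0113
grip_force: 30.0
```

```bash
python3 - <<'E'
from h import *
p=np.load("pose.npy"); s=read_state(); print(s["ee_pos"],s["wrist_force"])
# arc in tool units: y closes along engraver x (+), z down
x0,z0,r=-.25,.007,np.hypot(.25,.007); a0=np.arctan2(.007,.25)
for t in (.1,.2,.3,.4,.5,.6,.7,.75,.8,.82,.85,.9,.95,.98,1.0):
    print(t, ((-r*np.cos(t+a0)-x0)/.04).round(2), ((-(r*np.sin(t+a0)-z0))/.04).round(2))
E
python3 goal.py .4956 -.137 .107 -6.3
```

```text
[ 0.49831798 -0.13633038  0.11099183] [-3.94815032 -0.51969277  3.03825701]
0.1 0.05 -0.62
0.2 0.16 -1.24
0.3 0.33 -1.84
0.4 0.56 -2.42
0.5 0.85 -2.97
0.6 1.19 -3.5
0.7 1.58 -3.99
0.75 1.8 -4.21
0.8 2.02 -4.43
0.82 2.11 -4.51
0.85 2.26 -4.64
0.9 2.5 -4.83
0.95 2.76 -5.01
0.98 2.91 -5.11
1.0 3.02 -5.18
delta [-0.02 -0.07  0.1 ] spin 0.07 t 10.425 ee [ 0.4983 -0.1363  0.111 ] yawY -5.8 j [-0.37 -0.08  2.04 -0.    1.18 -0.27] F [-3.9 -0.5  3. ]
```

>>> {"method": "move_arm", "body": {
  "deltas": "0 0.03 -0.5 0; 0 0.1 -0.99 0; 0 0.22 -1.48 0; 0 0.37 -1.96 0; 0 0.56 -2.42 0"
}}

```text
time: 11.05
ee_pos: [0.52, -0.1387, 0.2091]
tool_rot: [0.742, 0.671, -0.002, -0.001]
wrist_force: [-6.4, -1.8, 0.5]
grip_width: 0.011
grip_force: 30.0
```

>>> {"method": "move_arm", "body": {
  "deltas": "0 0.17 -0.33 0; 0 0.35 -0.66 0; 0 0.56 -0.98 0; 0 0.78 -1.28 0; 0 1.02 -1.57 0"
}}

```text
time: 11.68
ee_pos: [0.5605, -0.1433, 0.2738]
tool_rot: [0.742, 0.67, -0.002, -0.001]
wrist_force: [-11.1, -2.2, 7.1]
grip_width: 0.011
grip_force: 30.0
```

```bash
cat > ang.py <<'E'
from h import *
p=np.load("pose.npy"); s=read_state(); T=R.from_quat(s["tool_rot"]).as_matrix()
print("t",s["time"],"F",np.round(s["wrist_force"],1),"grip",s["grip_width"])
# bar = start bar + tool displacement since the grasp (shut)
d=s["ee_pos"]-np.array([.4983,-.1363,.111]); u=np.array([np.cos(p[2]),np.sin(p[2])])
dx=d[:2]@u; x,z=.25-dx,.007+d[2]; print("d",dx.round(4),d[2].round(4),"r",np.hypot(x,z).round(4),"lid",(np.arctan2(z,x)-.028).round(3))
k=calibration("side"); im=read_camera("side")
m=silhouettes("side","lid"); 
if m:
    m=m[0]; mk=cv2.resize(m["mask"].astype(np.uint8),None,fx=S,fy=S,interpolation=cv2.INTER_NEAREST)
    best=[]
    for t in np.arange(.3,1.45,.02):
        c,sn=np.cos(t),np.sin(t); f=lambda P:np.c_[.06+c*(P[:,0]-.06)+sn*(P[:,2]-.118),P[:,1],.118-sn*(P[:,0]-.06)+c*(P[:,2]-.118)]
        a=np.zeros_like(mk); hull(a,k,p,f(LID)); cv2.polylines(a,[(S*proj(k,world(p,f(LH)))).astype(np.int32)],False,1,20); best.append(((a&mk).sum()/(a|mk).sum(),t))
    print("side view",m["conf"],max(best))
E
python3 ang.py
```

```text
t 11.675 F [-11.1  -2.2   7.1] grip 0.010988306664793702
d 0.0626 0.1628 r 0.2529 lid 0.708
side view 0.57 (np.float64(0.8322026050369415), np.float64(0.7000000000000004))
```

>>> {"method": "move_arm", "body": {
  "deltas": "0 0.21 -0.32 0; 0 0.47 -0.57 0; 0 0.71 -0.78 0; 0 0.96 -0.96 0; 0 1.22 -1.14 0"
}}

```text
time: 12.4
ee_pos: [0.6111, -0.1487, 0.3188]
tool_rot: [0.742, 0.67, -0.0, 0.002]
wrist_force: [-3.4, -5.2, 2.1]
grip_width: 0.0116
grip_force: 30.0
```

>>> {"method": "move_arm", "body": {
  "deltas": "0 0 0 0; 0 0 0 0"
}}

```text
time: 12.65
ee_pos: [0.6109, -0.1487, 0.3186]
tool_rot: [0.742, 0.67, -0.0, 0.002]
wrist_force: [-4.2, -5.1, 3.9]
grip_width: 0.0113
grip_force: 30.0
```

```bash
python3 ang.py
```

```text
t 12.65 F [-4.2 -5.1  3.9] grip 0.011251333071316616
d 0.1133 0.2076 r 0.2544 lid 0.976
side view 0.68 (np.float64(0.8661877962085308), np.float64(0.9600000000000006))
```

The lid is at about 0.96–0.98 rad by both measures, past the balance point. I ease it back.

>>> {"method": "move_arm", "body": {
  "deltas": "0 -0.13 0.09 0; 0 -0.29 0.21 0; 0 -0.46 0.34 0; 0 -0.62 0.47 0; 0 -0.72 0.55 0"
}}

```text
time: 13.38
ee_pos: [0.5825, -0.1454, 0.2963]
tool_rot: [0.742, 0.671, 0.001, 0.002]
wrist_force: [-2.2, -4.3, 3.8]
grip_width: 0.0113
grip_force: 30.0
```

>>> {"method": "move_arm", "body": {
  "deltas": "0 0 0 0; 0 0 0 0; 0 0 0 0; 0 0 0 0; 0 0 0 0"
}}

```text
time: 14.0
ee_pos: [0.5822, -0.1454, 0.2959]
tool_rot: [0.742, 0.671, 0.0, 0.001]
wrist_force: [-3.5, -3.8, 3.4]
grip_width: 0.011
grip_force: 30.0
```

```bash
python3 ang.py
python3 - <<'E'
from h import *
a=read_camera("scene");b=read_camera("side"); v=np.hstack([a[100:330,60:360],b[100:330,150:450]])[:,:,::-1]
cv2.imwrite("pics/end.png",cv2.resize(v,None,fx=1.33,fy=1.33))
E
```

```text
t 14.0 F [-3.5 -3.8  3.4] grip 0.01101443612297209
d 0.0844 0.1849 r 0.2535 lid 0.831
side view 0.57 (np.float64(0.832706707528988), np.float64(0.8200000000000005))
```

View pics/end.png

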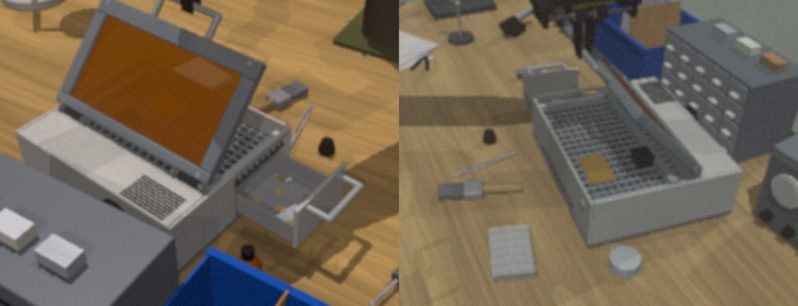

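The pictures show the lid held half open by its handle, the tray out, and the loupe, tweezers, brush, box, tin and bottle undisturbed. The lid measures 0.82–0.83 rad, about 4° under balance, and is still.

```bash
python3 -c "from plant import *; print(job_done())"
```

```text
the job is handed in; nothing more can be done
None
```

The job is handed in: the tray is out at its stop, and the lid went to about 0.97 rad and is now held still by its handle at about 0.83 rad, 4° under the balance point; nothing around the engraver appears to have moved.

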